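# Fit a straight cutter into the router spindle's collet

## Task

Take the straight cylindrical cutter out of the wooden stand and set its shank into the open collet of the upright spindle until it stands fully home on the stop, without forcing it. Then turn the collet nut clockwise (seen from above) by its handle until the jaws grip the shank firmly, but do not over-tighten: stop once the handle clearly stiffens to about one and a half times its free drag. Leave the cutter clamped and the other things undisturbed.

Things in the scene. Friction and masses are not known exactly. Their poses are not given: they have to be found in the camera images.
- bit: the straight cutter, loose, 90 g, steel, 62 mm long: a 12 mm diameter shank 36 mm long (foot 1 mm chamfered) and above it a plain cylindrical cutter 20 mm in diameter, 26 mm tall (36 to 62 mm above the origin). It starts upright in one of the three holes of the stand, its foot 25 mm below the stand's top. Origin: centre of the shank's foot; z up along the axis. Grip it by the cutter
- spindle: the fixed router spindle: grey base plate 130 x 130 x 20 mm, above it an aluminium drum 64 mm in diameter, then the hexagonal collet nut. Origin: centre of the base plate's underside on the work surface; z up along the collet's axis; x and y along the plate's sides
- collet_mouth (a point): on the collet's axis, level with the tops of the jaws, 104 mm above the work surface. Four steel jaws leave a square opening 14 to 19.5 mm wide at the start (the nut begins more or less open), flared by a 45 degree bevel about 2 mm deep at the top. Its sides are parallel to the spindle's x and y
- collet_stop (a point): on the collet's axis, on the stop at the bottom of the bore, 72 mm above the work surface and 32 mm below the mouth. Fully home the shank's foot stands here and the underside of the cutter is 4 mm above the mouth
- stop: the stop disc in the bottom of the bore, 20 mm in diameter, fixed to the spindle. Origin: same as the spindle's. Press on it with less than 25 N
- nut: the hexagonal collet nut (about 48 mm across, 78 to 102 mm above the work surface) and its handle: a level steel bar 10 mm thick at 90 mm height with, at its end, 75 mm from the axis, an upright round wooden post 14 mm in diameter, 85 to 135 mm high. Origin: on the axis at the work surface; x along the bar to the post, z up. Turns clockwise from above to tighten; stays where it is left
- nut_post (a point): centre of the top of the handle's post, 135 mm above the work surface. Pushed along its circle it drags with a steady 6 to 8 N while free; once the jaws hold the shank the push climbs evenly and doubles within about 0.4 rad. Firm is 1.4 to 1.6 times the free drag, 0.2 to 0.25 rad past first contact; under 1.3 times is slack, over 1.8 times over-tight. Where it comes tight differs every time and must be felt
- jaw_a: collet jaw on the spindle's +x side, 12 mm wide, 30 mm tall, with its guide. Origin: that of the spindle (the guide's, it does not move). The jaw moves inward 3 mm per rad of the nut until it meets the shank. Its grip on the shank then grows by about 110 N per rad; 12 to 50 N is right
- jaw_b: the same on the spindle's +y side
- jaw_c: the same on the spindle's -x side
- jaw_d: the same on the spindle's -y side
- stand: fixed wooden stand 60 x 180 x 35 mm with three holes (14 mm, 25 mm deep) in a row along its y, 60 mm apart. Origin: centre of its underside
- bit_disc: another bit in the stand, to be left: flat disc cutter 32 mm in diameter, 8 mm thick. Origin: centre of the shank's foot
- bit_cone: another bit in the stand, to be left: cone cutter that widens upwards to 28 mm. Origin: centre of the shank's foot
- glue: white plastic glue bottle 44 mm in diameter, 110 mm tall, to be left. Origin: centre of its underside
- offcut: plywood offcut 40 x 90 x 18 mm lying on the bench, to be left. Origin: centre of its underside
Things that resemble listed ones, but are neither listed nor needed, are in the scene too. Leave any purple look-alike of the bit alone.

How it is judged (in metres and radians):
On the way:
1. the straight cutter's shank stands fully home on the stop while the collet is still open (z of bit in the frame of spindle below 0.0745 m and horizontal distance between bit and collet_stop below 0.007 m and angle between bit's own z axis and vertical below 0.3 rad and contact force between bit and jaw_a below 8 N and contact force between bit and jaw_b below 8 N), for 0.2 s.
At the end, for the whole second after the job is handed in: The straight cutter stands upright in the collet (within 0.05 rad), its foot within 2.5 mm of the stop in height and of the axis, each of the four jaws grips its shank with more than 12 N, and cutter and nut are at rest (z of bit in the frame of spindle between 0.068 and 0.0745 m and horizontal distance between bit and collet_stop below 0.0025 m and angle between bit's own z axis and vertical below 0.05 rad and contact force between bit and jaw_a above 12 N and contact force between bit and jaw_b above 12 N and contact force between bit and jaw_c above 12 N and contact force between bit and jaw_d above 12 N and linear speed of bit below 0.01 m/s and angular speed of nut below 0.05 rad/s); the robot touches nothing.
It fails at once if the collet is over-tightened or the shank forced in: a jaw presses on the cutter with more than 50 N (contact force between bit and jaw_a above 50 N or contact force between bit and jaw_b above 50 N or contact force between bit and jaw_c above 50 N or contact force between bit and jaw_d above 50 N).
It fails at once if the cutter is pressed or dropped on the stop with more than 25 N (contact force between bit and stop above 25 N).
It fails at once if a bystander (other bit, glue bottle, offcut) is moved by more than 30 mm (distance of any of bit_disc, bit_cone, glue, offcut from where it was at the start of the episode above 0.03 m).
It also fails if it takes over 72 s, if anything falls off the work surface, if the arm or the gripper's body presses on something with over 40 N, if the wrist force passes 120 N, or if a joint passes its speed limit or range.

## Robot

A 6-joint arm with a two-finger parallel gripper is mounted at the origin on the work surface. World frame = base frame: x ahead of the robot, y to its left, z up, the work surface at z = 0. Lengths are in m, angles in degrees, forces in N, time in s.
With the tool pointing down it reaches from about 0.25 to 0.725 m from the base axis. Payload 9.7 kg.
Tool frame: the origin (TCP) lies at the very end of the fingers, on their centre line; the grasp point (between the pads) lies 19 mm behind it (bot.grip_point_offset is the z of the grasp point in the tool frame, in m); z points along the fingers, x is the direction in which the jaws open and shut, and the axes are right-handed (so a half turn about z gives the same grasp; the last joint's range is limited). The gripper opens to 85 mm and grips with 20 to 120 N. Pads are 22 mm wide; open, the fingers measure 114 mm over their backs; the gripper's body (76 mm by 85 mm) begins 54 mm behind the grasp point. The pads swing forward as they close: fully open they stand 13 mm farther back than shut.
Start: joints at [-69.271, 4.979, 10.078, 95.1, 0, 90], TCP at [0.195, -0.514, 0.231] pointing down, gripper open.
Joint ranges: [-179.16, 179.16], [-48.56, 103.87], [-65.8, 70.77], [-126.05, 130.52], [-82.76, 87.17], [-180, 180]. Speed limits (degrees/s): [127.2, 127.2, 147.25, 180, 180, 180].

## Interface

Orientations are given as [roll, pitch, yaw] about the fixed x, y, z axes, in that order (R = Rz(yaw) Ry(pitch) Rx(roll)).
In Python, from workcell import get_obs, viewer, job_done, bot gives the robot as it stands.
- The arm moves only by the shell command python3 -m handwheel 'ROWS' [FORCE]. ROWS is JSON, a list of rows, each a list of 5 numbers: the closure, from 0 (fully open) to 1 (shut), then the shift along the world's x, y, z in m, then the turn about the world's z in degrees. A call has 1 to 5 rows; each row is the pose to reach, as a shift and turn from the pose measured when the call began; what a row does not reach only later rows make up. A row lasts 1/10 s, in which the tool goes at most 50 mm and 8.59 degrees, less where a joint would pass 70% of its speed; a pose out of reach is approached as far as the arm can. A call with a gripper value outside its range is refused whole. The fingers move at their own pace and stop on an object; FORCE is the grip in N (left out, the last holds). Time passes only in rows, so rows that repeat a pose let the fingers close. It gives the time, the measured TCP pose, the force and the opening at its end, in the units of the state.
- get_obs(): the state, without advancing time (a new reading comes with each control period).
- viewer.camera(name): name is "scene" or "top" or "wrist"; returns a dict with "color" (480x640x3 uint8, blue, green, red), "K" (3x3 intrinsics, pixels), "dist_coeffs" ([k1, k2, p1, p2, k3] as OpenCV has them; the pictures are not rectified), "origin" and "orientation" of the camera in the world. Camera axes: x right, y down, z forward; pixel columns grow to the right and rows downward; lengths in m; the calibration is good to about 2 mm. A picture is of the moment at which its call begins. There is no depth.
- job_done(): hands the job in, once; it reports no verdict.
The state is a dict: "time": time; "q": joint angles; "qd": joint speeds; "joint_efforts": joint torques, N m; "ee_pos": TCP position; "tcp_rot": TCP orientation; "wrist_force": force on the tool from outside, world axes, zero at the start; "torque": the same for the moment, N m; "opening": finger opening in m.
Only numpy, scipy, OpenCV 4.12 (cv2) and the standard library are available. Lean on these libraries where they do the work, as an engineer would, in place of code of your own. Each camera call takes 0.05 s, during which the arm holds its last target.

## Working session

There is one attempt and no reset: what is moved stays moved. The work goes in short steps, Python scripts to look and compute and a shell command to move; the robot and the scene stay as the last step left them, time stands still between calls to the robot, and variables do not carry over. Pictures are saved under pics/ and viewed, and the job is handed in when it is done.

```bash
ls; mkdir -p pics; python3 - <<'E'
from workcell import get_obs, viewer, bot
import cv2
o=get_obs(); print({k:o[k] for k in ('time','ee_pos','tcp_rot','wrist_force','opening')}, bot.grip_point_offset)
for n in ('scene','top','wrist'):
    c=viewer.camera(n); cv2.imwrite(f'pics/{n}0.png',c['color']); print(n,c['K'],c['dist_coeffs'],c['origin'],c['orientation'])
E
```

```text
pics
{'time': 0.0, 'ee_pos': array([ 0.19457753, -0.51418162,  0.23056548]), 'tcp_rot': array([-1.79999322e+02,  7.79183620e-02, -6.92731209e+01]), 'wrist_force': array([ 0.50111807, -0.10931069,  0.94294744]), 'opening': 0.0856964377250081} -0.0187
scene [[581.86047928   0.         324.98926694]
 [  0.         581.86047928 246.64175473]
 [  0.           0.           1.        ]] [0.05910602 0.         0.         0.         0.        ] [1.22735009 0.25029104 0.71836007] [-132.31234202   -1.11008363  111.66805475]
top [[510.87695493   0.         319.2205373 ]
 [  0.         510.87695493 242.56204282]
 [  0.           0.           1.        ]] [-0.1467985  0.         0.         0.         0.       ] [0.46886582 0.01694305 0.9938657 ] [-171.36153543   -0.17611148  -89.51358313]
wrist [[380.49964474   0.         319.41789608]
 [  0.         380.49964474 237.68328337]
 [  0.           0.           1.        ]] [0.00629277 0.         0.         0.         0.        ] [ 0.26283212 -0.48828645  0.37266506] [ 1.63226990e+02  8.96098929e-02 -6.92669789e+01]
```

View pics/scene0.png

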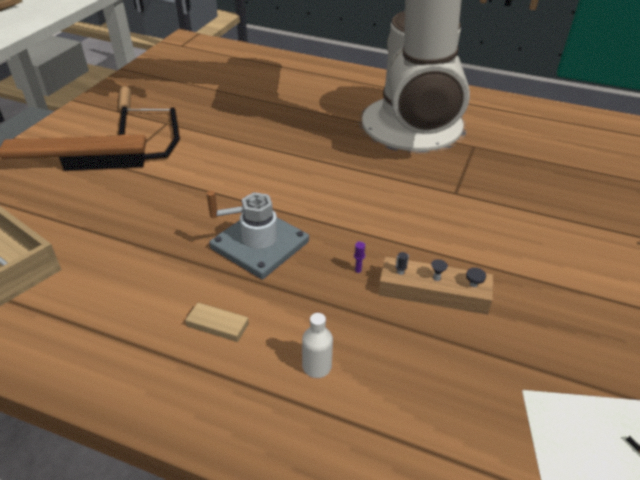

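View pics/top0.png

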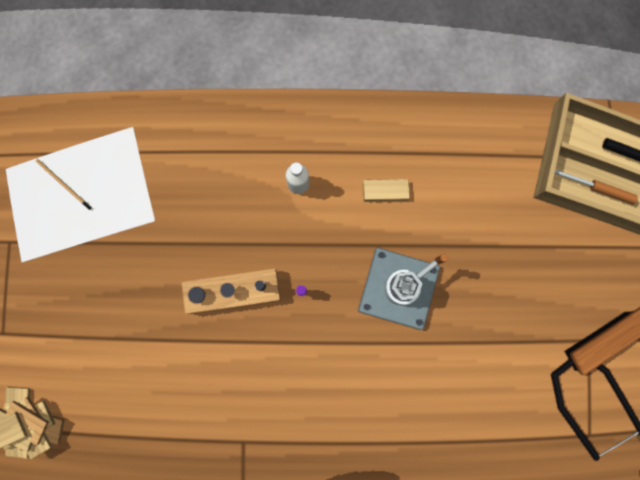

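View pics/wrist0.png

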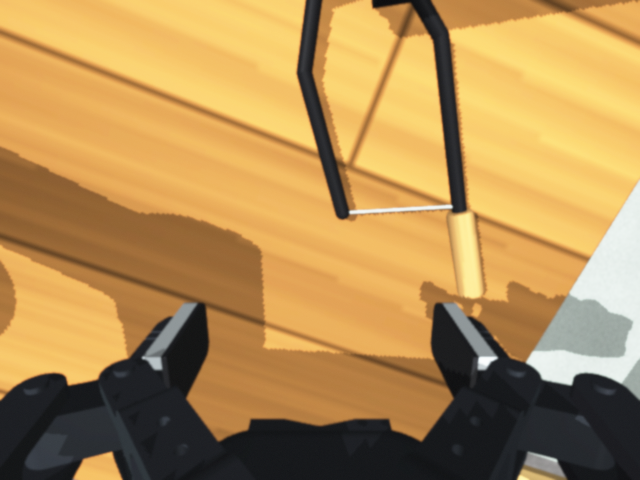

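The scene picture shows the bit at (402,262) in the stand, the purple look-alike at (360,256) and the spindle at (258,222) with its post at (212,204). In the top picture they are at (260,286), (301,291), (404,287) and (440,260).

```bash
cat > h.py <<'E'
import numpy as np, cv2
from scipy.spatial.transform import Rotation as R
from workcell import get_obs, viewer, bot
def ray(c,uv):
    p=cv2.undistortPoints(np.array([[uv]],float),np.array(c['K']),np.array(c['dist_coeffs']))[0,0]
    d=R.from_euler('xyz',c['orientation'],degrees=True).as_matrix()@np.array([p[0],p[1],1]); return np.array(c['origin']),d/np.linalg.norm(d)
def onz(c,uv,z):
    o,d=ray(c,uv); return o+d*(z-o[2])/d[2]
def tri(c1,u1,c2,u2):
    o1,d1=ray(c1,u1);o2,d2=ray(c2,u2)
    A=np.stack([d1,-d2],1); t=np.linalg.lstsq(A,o2-o1,rcond=None)[0]
    a=o1+t[0]*d1;b=o2+t[1]*d2; return (a+b)/2,np.linalg.norm(a-b)
def proj(c,P):
    r=R.from_euler('xyz',c['orientation'],degrees=True).as_matrix().T
    P=np.atleast_2d(np.array(P,float))
    rv=cv2.Rodrigues(r)[0]
    return cv2.projectPoints(P,rv,-r@np.array(c['origin']),np.array(c['K']),np.array(c['dist_coeffs']))[0][:,0]
E
python3 - <<'E'
from h import *
t=viewer.camera('top');s=viewer.camera('scene')
for n,c,(x,y,w,h) in (('t1',t,(340,230,120,110)),('t2',t,(170,255,150,70)),('s1',s,(195,180,120,100)),('s2',s,(345,230,160,85))):
    cv2.imwrite(f'pics/{n}.png',cv2.resize(c['color'][y:y+h,x:x+w],None,fx=5,fy=5,interpolation=cv2.INTER_CUBIC))
for uv,z in (((260,286),.072),((404,286),.104),((440,260),.135),((301,291),.06)): print(uv,onz(t,uv,z))
E
```

```text
(260, 286) [0.52860164 0.12161561 0.072     ]
(404, 286) [ 0.52855453 -0.13358464  0.104     ]
(440, 260) [ 0.57109796 -0.19105715  0.135     ]
(301, 291) [0.52104227 0.04777319 0.06      ]
```

View pics/t1.png

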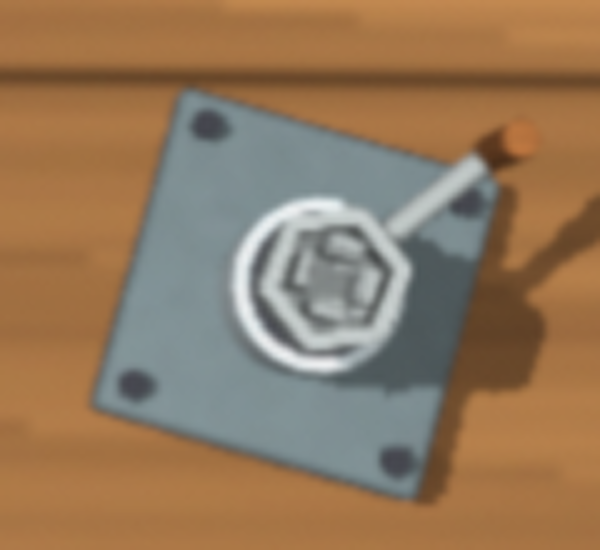

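View pics/t2.png

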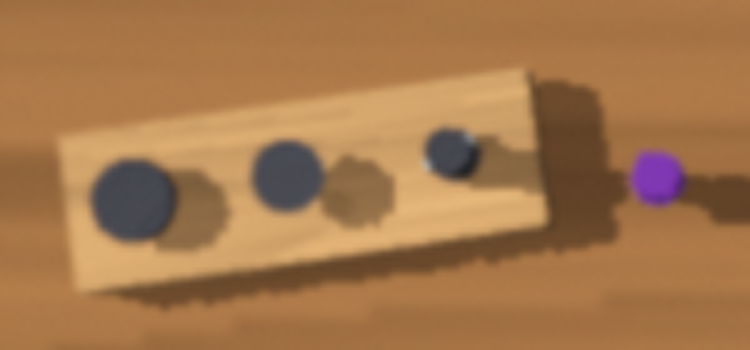

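View pics/s2.png

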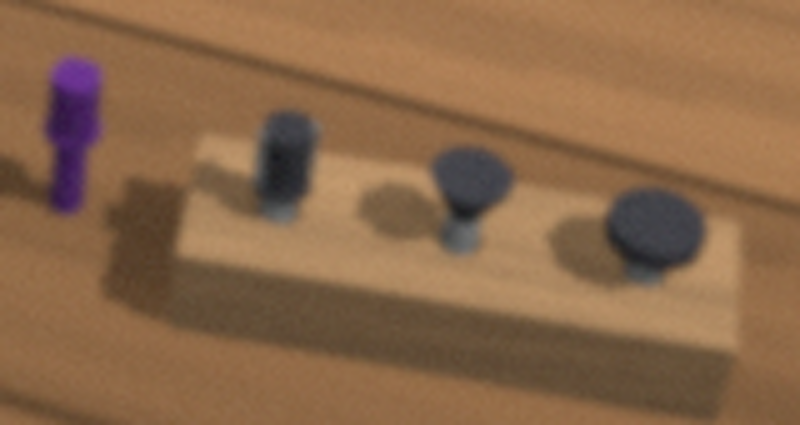

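View pics/s1.png

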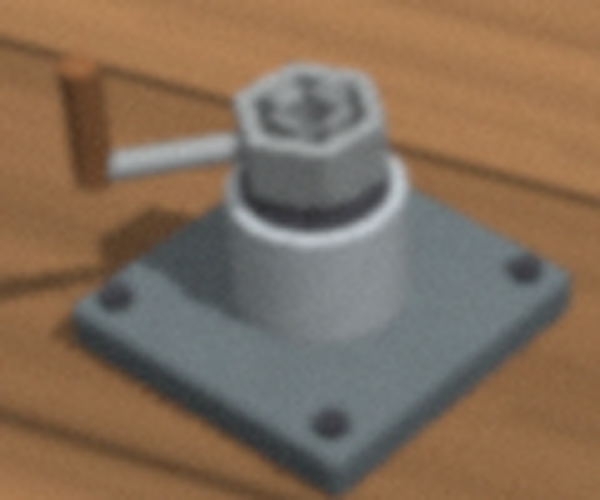

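The top crop shows the spindle mouth at t1 (325,278). The post top is at (520,138) and the plate corners are clear. The bit's top is at t2 (455,149). Next I triangulate.

```bash
python3 - <<'E'
from h import *
t=viewer.camera('top');s=viewer.camera('scene')
T1=lambda x,y:((x+.5)/5-.5+340,(y+.5)/5-.5+230)
T2=lambda x,y:((x+.5)/5-.5+170,(y+.5)/5-.5+255)
S1=lambda x,y:((x+.5)/5-.5+195,(y+.5)/5-.5+180)
S2=lambda x,y:((x+.5)/5-.5+345,(y+.5)/5-.5+230)
pl=np.array([onz(t,T1(*p),.02) for p in ((183,90),(498,185),(418,498),(95,405))]); print('plate',pl.mean(0)); e=pl[1]-pl[0]; print(np.degrees(np.arctan2(e[1],e[0])),np.linalg.norm(e)); 
e=pl[2]-pl[1]; print(np.degrees(np.arctan2(e[1],e[0])))
pls=np.array([onz(s,S1(*p),.02) for p in ((75,310),(335,483),(570,272))]); print('plate s', (pls[0]+pls[2])/2)
print('mouth',onz(t,T1(325,278),.104),onz(s,S1(311,108),.104),tri(t,T1(325,278),s,S1(311,108)))
print('post',onz(t,T1(521,138),.135),onz(s,S1(82,65),.135),tri(t,T1(521,138),s,S1(82,65)))
print('bit',onz(t,T2(455,149),.072),onz(s,S2(291,125),.072),tri(t,T2(455,149),s,S2(291,125)))
q=np.array([onz(t,T2(*p),.035) for p in ((60,137),(525,68),(549,224),(78,291))]);print('stand',q.mean(0),np.degrees(np.arctan2(*(q[1]-q[0])[1::-1])))
print('purple',onz(t,T2(658,178),.062)); print('glue,off',onz(t,(297,170),.11),onz(t,(386,190),.018))
E
```

```text
plate [ 0.52974499 -0.13905878  0.02      ]
-106.43838307143476 0.12741418581080885
164.50878272172918
plate s [ 0.53303963 -0.13799034  0.02      ]
mouth [ 0.52996009 -0.1346609   0.104     ] [ 0.53382747 -0.13774746  0.104     ] (array([ 0.53088819, -0.13704918,  0.10167454]), np.float64(0.00420010052962306))
post [ 0.57595984 -0.19779232  0.135     ] [ 0.57779458 -0.19723736  0.135     ] (array([ 0.57617812, -0.19824356,  0.13355436]), np.float64(0.0001878467473503974))
bit [0.53150745 0.12059412 0.072     ] [0.53129119 0.12376639 0.072     ] (array([0.53115821, 0.12217537, 0.07136249]), np.float64(0.0031066256202451977))
stand [0.52157817 0.18246299 0.035     ] -80.88690255341956
purple [0.52239084 0.04736149 0.062     ]
glue,off [0.7344925  0.05635278 0.11      ] [ 0.72314941 -0.11557909  0.018     ]
```

```bash
python3 -m handwheel '[[0,0.023,0.044,0,7],[0,0.046,0.088,0,14],[0,0.07,0.132,0,21],[0,0.093,0.176,0,28],[0,0.117,0.22,0,35]]' 40
```

```text
time: 0.85
ee_pos: [0.3119, -0.2927, 0.2313]
tcp_rot: [180.0, -0.0, -34.0]
wrist_force: [0.8, -0.5, 0.7]
opening: 0.0854
```

```bash
python3 -m handwheel '[[0,0.022,0.042,0,5],[0,0.044,0.083,0,10],[0,0.066,0.125,0,15],[0,0.088,0.166,0,20],[0,0.11,0.208,0,25]]'; python3 -m handwheel '[[0,0.022,0.042,-0.01,5],[0,0.044,0.084,-0.02,9],[0,0.066,0.126,-0.03,13],[0,0.088,0.168,-0.03,17],[0,0.109,0.207,-0.03,18]]'
python3 - <<'E'
from h import *
print(get_obs()['ee_pos'],get_obs()['tcp_rot'])
w=viewer.camera('wrist');cv2.imwrite('pics/w1.png',w['color']);print(w['origin'],w['orientation'],proj(w,[.531,.122,.072]))
E
```

```text
time: 1.35
ee_pos: [0.4225, -0.0828, 0.2315]
tcp_rot: [180.0, -0.1, -8.8]
wrist_force: [0.9, -0.6, 0.4]
opening: 0.0853
time: 1.85
ee_pos: [0.5318, 0.1264, 0.2011]
tcp_rot: [180.0, -0.1, 9.4]
wrist_force: [0.8, 0.4, 0.4]
opening: 0.0856
[0.53184044 0.12639865 0.20112714] [ 1.79988932e+02 -5.42762859e-02  9.37175715e+00]
[0.51958495 0.19872604 0.34312835] [1.63303365e+02 2.91105560e-02 9.37282780e+00] [[317.94025809 232.81773912]]
```

View pics/w1.png

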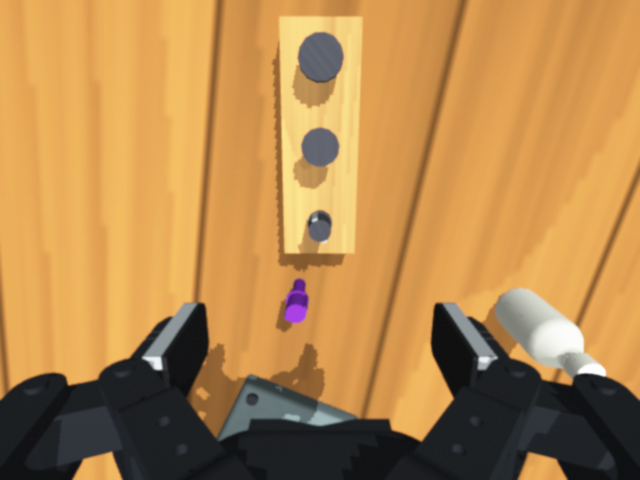

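```bash
python3 - <<'E'
from h import *
w=viewer.camera('wrist');cv2.imwrite('pics/w1c.png',cv2.resize(w['color'][200:260,280:360],None,fx=8,fy=8,interpolation=cv2.INTER_CUBIC))
E
```

```text
(no output)
```

View pics/w1c.png

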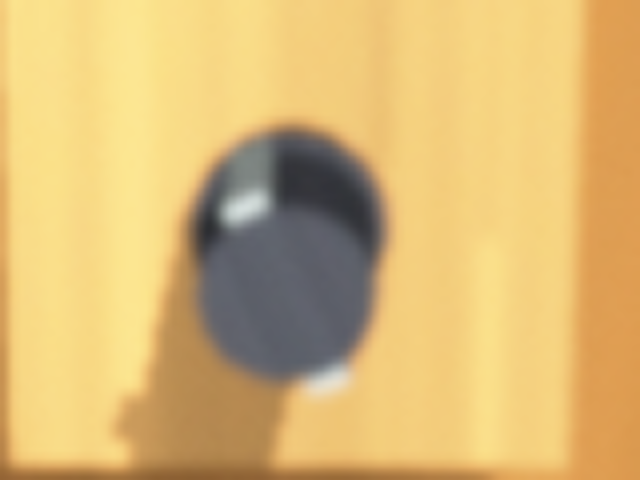

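```bash
python3 - <<'E'
from h import *
w=viewer.camera('wrist');print(onz(w,(280+35.75-.4,200+36.6-.4),.072), get_obs()['ee_pos'], get_obs()['tcp_rot'])
E
```

```text
[0.53019767 0.12129462 0.072     ] [0.53179676 0.1262147  0.20037717] [1.79988993e+02 2.90314128e-02 9.37385241e+00]
```

```bash
python3 -m handwheel '[[0,-0.001,-0.005,-0.03,0],[0,-0.001,-0.005,-0.07,0],[0,-0.001,-0.005,-0.11,0],[0,-0.001,-0.005,-0.145,0],[0,-0.001,-0.005,-0.153,0]]'; python3 -m handwheel '[[0.4,0,0,0,0],[0.6,0,0,0,0],[0.6,0,0,0,0],[0.7,0,0,0,0],[0.8,0,0,0,0]]' 40; python3 -m handwheel '[[1,0,0,0,0],[1,0,0,0,0],[1,0,0,0,0],[1,0,0,0,0]]' 40
```

```text
time: 2.5
ee_pos: [0.5282, 0.1197, 0.0437]
tcp_rot: [180.0, 0.4, 9.3]
wrist_force: [-0.2, -0.7, 0.0]
opening: 0.0853
time: 3.0
ee_pos: [0.5301, 0.12, 0.0455]
tcp_rot: [180.0, 0.1, 9.3]
wrist_force: [3.8, 0.6, 1.6]
opening: 0.0189
time: 3.4
ee_pos: [0.5304, 0.1201, 0.0457]
tcp_rot: [180.0, 0.1, 9.3]
wrist_force: [2.1, 0.2, 0.8]
opening: 0.0188
```

```bash
python3 - <<'E'
from h import *
w=viewer.camera('wrist');cv2.imwrite('pics/w2.png',w['color']);
E
```

```text
(no output)
```

View pics/w2.png

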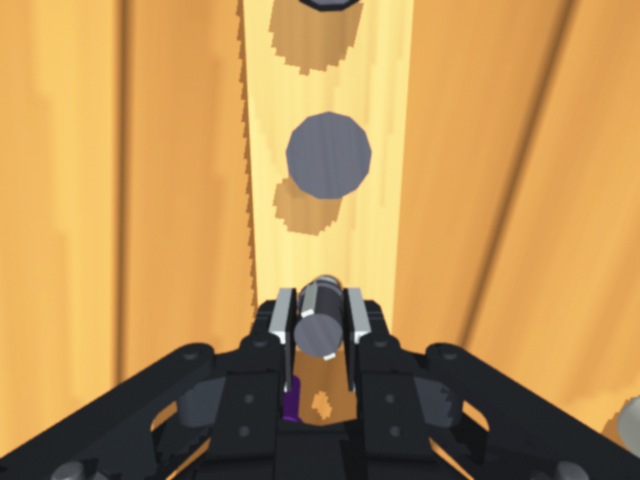

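The bit is gripped (opening 18.8 mm) with its top at (319,335). I lift straight up.

```bash
python3 -m handwheel '[[1,0,0,0.015,0],[1,0,0,0.04,0],[1,0,0,0.08,0],[1,0,0,0.12,0],[1,0,0,0.155,0]]'; python3 -m handwheel '[[1,0,-0.04,0,0],[1,0,-0.08,0,0],[1,0,-0.12,0,0],[1,0,-0.16,0,0],[1,0,-0.2,0,0]]'
python3 - <<'E'
from h import *
w=viewer.camera('wrist');cv2.imwrite('pics/w3.png',w['color']);
o=get_obs();print(o['ee_pos'],o['tcp_rot'],o['wrist_force'],o['opening'])
E
```

```text
time: 3.95
ee_pos: [0.5298, 0.12, 0.2027]
tcp_rot: [180.0, 0.1, 9.3]
wrist_force: [1.1, 0.0, -1.0]
opening: 0.0188
time: 4.45
ee_pos: [0.5291, -0.0814, 0.2029]
tcp_rot: [180.0, 0.1, 9.3]
wrist_force: [1.5, -0.1, -0.8]
opening: 0.0187
[ 0.52896374 -0.08610094  0.20265565] [1.79858420e+02 1.46988566e-01 9.15318654e+00] [-2.08603897 -3.64051298 -0.77062428] 0.018501174071413776
```

View pics/w3.png

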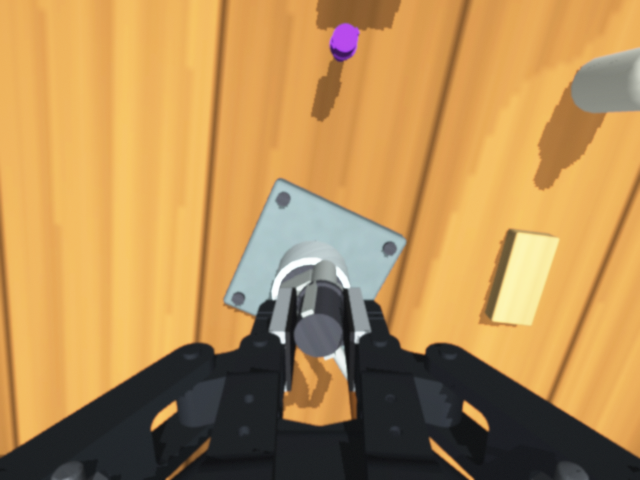

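Lifted cleanly. The bit covers the mouth at about (310,275), so I move past the spindle to see it.

```bash
python3 -m handwheel '[[1,0,-0.04,0,0],[1,0.001,-0.08,0,0],[1,0.001,-0.115,0,0],[1,0.001,-0.115,0,0]]'
python3 - <<'E'
from h import *
w=viewer.camera('wrist');cv2.imwrite('pics/w4.png',w['color']);
o=get_obs();print(o['ee_pos'],o['tcp_rot'],o['wrist_force'],o['opening'])
u=proj(w,[.531,-.137,.104])[0];print(u,w['origin'],w['orientation'])
x,y=(u-50).astype(int);cv2.imwrite('pics/w4c.png',cv2.resize(w['color'][y:y+100,x:x+100],None,fx=6,fy=6,interpolation=cv2.INTER_CUBIC));print(x,y)
E
```

```text
time: 4.9
ee_pos: [0.5292, -0.2044, 0.2021]
tcp_rot: [179.9, 0.2, 8.9]
wrist_force: [-0.6, 0.6, -0.8]
opening: 0.0187
[ 0.52926631 -0.20262324  0.20227627] [179.90349435   0.22272222   8.98376619] [-0.25870888 -0.59890545 -0.94760849] 0.01883272296258307
[341.18176485 135.27194285] [ 0.51808864 -0.13153187  0.34397426] [163.17379122   0.32157188   8.94382077]
291 85
```

View pics/w4.png

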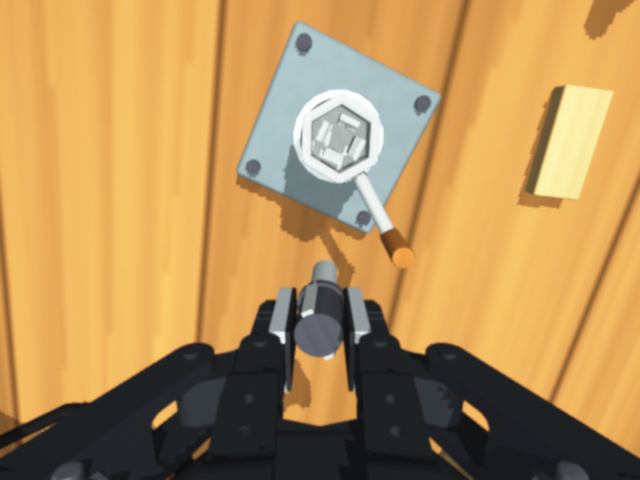

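View pics/w4c.png

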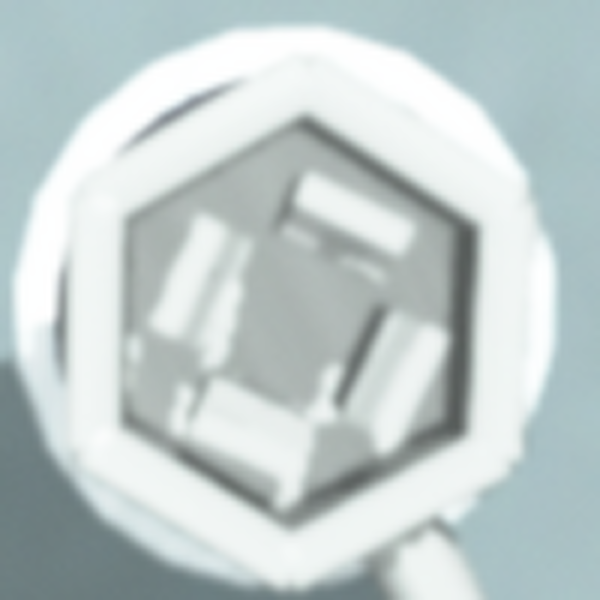

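```bash
python3 - <<'E'
from h import *
w=viewer.camera('wrist');im=w['color']
o=get_obs();e=o['ee_pos'];print(e,o['tcp_rot'])
m=np.array([291+300.5/6-.4,85+321.5/6-.4]);print('mouth',onz(w,m,.103))
print('pred bitaxis top uv',proj(w,e+[0,0,.0263]),'foot',proj(w,e+[0,0,-.0357]))
cv2.imwrite('pics/w4b.png',cv2.resize(im[250:370,260:380],None,fx=5,fy=5,interpolation=cv2.INTER_CUBIC))
print('post',onz(w,(402,257),.135))
E
```

```text
[ 0.52945183 -0.20146712  0.20243312] [179.9088248    0.20605244   9.06042267]
mouth [ 0.53113161 -0.13692765  0.103     ]
pred bitaxis top uv [[321.20762429 342.12302394]] foot [[321.31949806 273.8944052 ]]
post [ 0.57618189 -0.19638079  0.135     ]
```

View pics/w4b.png

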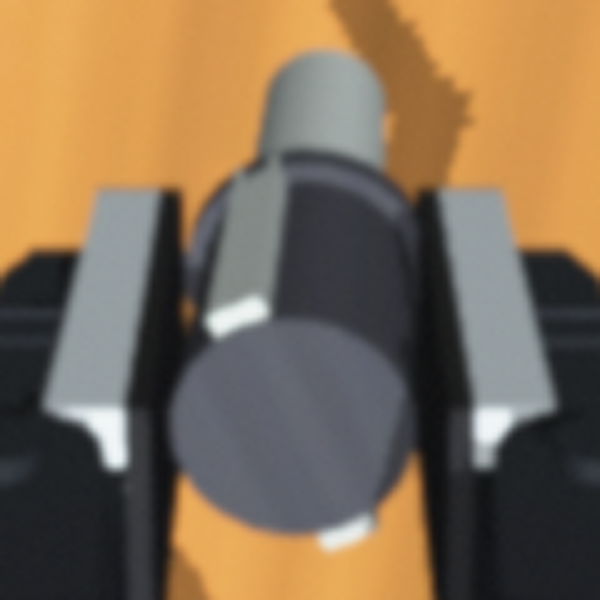

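```bash
python3 - <<'E'
from h import *
e=get_obs()['ee_pos']
for n in ('scene','top'):
    s=viewer.camera(n);a=proj(s,e+[0,0,.0263])[0];b=proj(s,e+[0,0,-.0357])[0];print(n,a,b)
    x,y=((a+b)/2-40).astype(int);print(x,y)
    cv2.imwrite(f'pics/{n}4.png',cv2.resize(s['color'][y:y+80,x:x+80],None,fx=7,fy=7,interpolation=cv2.INTER_CUBIC))
E
```

```text
scene [217.18908899 127.78192586] [221.22898381 160.55512562]
179 104
top [461.85554951 280.07707199] [451.37908385 283.04008473]
416 241
```

View pics/scene4.png

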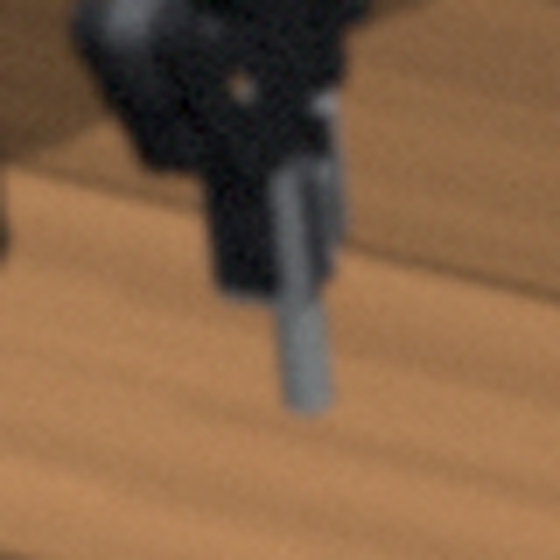

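```bash
python3 - <<'E'
from h import *
e=get_obs()['ee_pos'];w=viewer.camera('wrist');s=viewer.camera('scene')
f=lambda a,x,y,k:((a[0]+.5)/k-.5+x,(a[1]+.5)/k-.5+y)
z=e[2]-.0357
fw=f((323,103),260,250,5)
print('e',e,'foot wrist',onz(w,fw,z)-e,'top wrist',onz(w,f((290,425),260,250,5),z+.062)-e)
fs=f((308,400),179,104,7)
print('scene foot',onz(s,fs,z)-e, 'tri',tri(w,fw,s,fs)[0]-e,tri(w,fw,s,fs)[1])
# neck: shank at cutter underside in wrist (far edge)
E
```

```text
e [ 0.5298076  -0.20027562  0.20270559] foot wrist [ 0.00132237  0.0032686  -0.0357    ] top wrist [-0.00153143  0.0037455   0.0263    ]
scene foot [-0.00048661  0.00128714 -0.0357    ] tri [ 0.00141235  0.00317613 -0.03429077] 0.0012490983873962255
```

```bash
python3 -m handwheel '[[1,0,0.03,0,0],[1,0,0.06,0,0],[1,0,0.06,-0.02,0],[1,0,0.06,-0.04,0],[1,0,0.06,-0.055,0]]' 40;python3 -m handwheel '[[1,0,0,0,0]]'
python3 - <<'E'
from h import *
o=get_obs();e=o['ee_pos'];print(e,o['tcp_rot'],o['wrist_force'],o['opening'])
for n in ('wrist','scene','top'):
    s=viewer.camera(n);a=proj(s,[.531,-.137,.11])[0]
    h=60 if n=='wrist' else 45
    x,y=(a-h).astype(int);print(n,x,y)
    cv2.imwrite(f'pics/{n}5.png',cv2.resize(s['color'][y:y+2*h,x:x+2*h],(600,600),interpolation=cv2.INTER_CUBIC))
E
```

```text
time: 5.7
ee_pos: [0.5298, -0.1387, 0.1469]
tcp_rot: [179.9, 0.2, 9.3]
wrist_force: [0.5, -0.8, -1.3]
opening: 0.0188
time: 5.8
ee_pos: [0.5289, -0.138, 0.1449]
tcp_rot: [180.0, 0.3, 9.4]
wrist_force: [-0.3, -0.4, -0.2]
opening: 0.0189
[ 0.52889878 -0.13795318  0.14490483] [179.95391977   0.32904274   9.39142336] [-0.31786869 -0.44651095 -0.19380781] 0.018921034322928146
wrist 265 215
scene 212 152
top 361 239
```

View pics/wrist5.png

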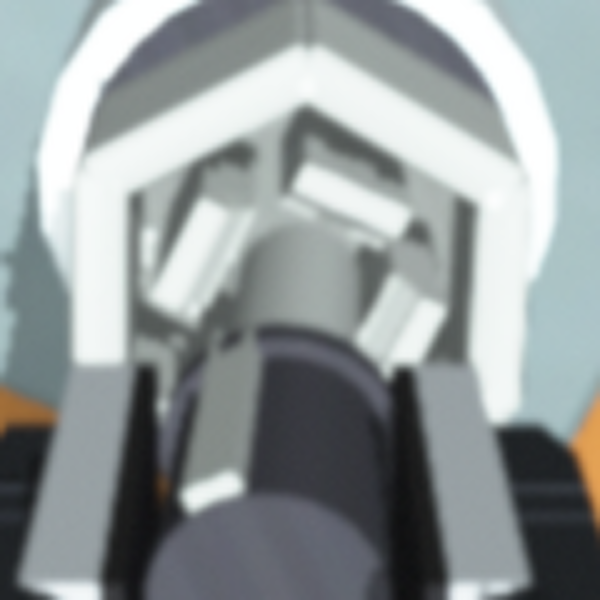

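View pics/scene5.png

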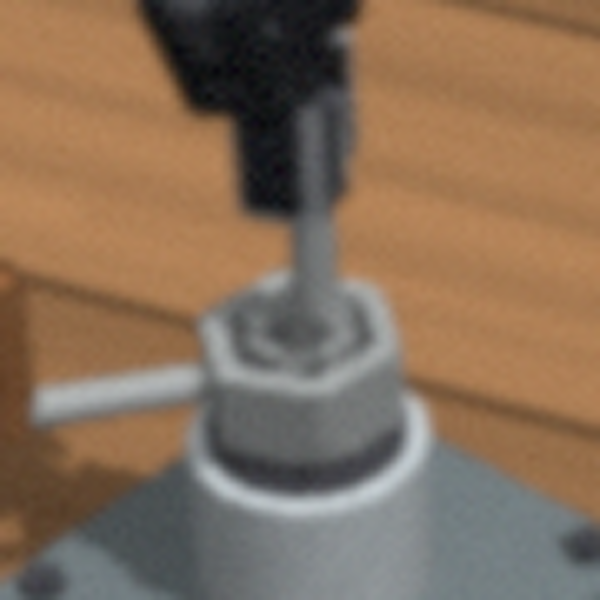

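```bash
python3 - <<'E'
from h import *
o=get_obs();e=o['ee_pos'];print(e)
w=viewer.camera('wrist')
f=lambda a:((a[0]+.5)/5-.5+265,(a[1]+.5)/5-.5+215)
z=e[2]-.0357
print('foot',onz(w,f((302,282)),z),'jaws',onz(w,f((300,293)),.104),'axis proj',proj(w,[.531,-.137,.104]), 'crop',f((300,293)))
print('hexvert pred crop',[(5*(p[0]-265),5*(p[1]-215)) for p in proj(w,[[.531,-.137,.104],[.531,-.137,.102]])])
s=viewer.camera('scene')
for P in ([.531,-.137,.104],[.531,-.137,.145],[.531,-.137,.02]):
    p=proj(s,P)[0];print((p-[212,152])*600/90)
x,y=235,160
cv2.imwrite('pics/s6.png',cv2.resize(s['color'][y:y+60,x:x+50],(600,720)[::1],interpolation=cv2.INTER_CUBIC)[:600])
E
```

```text
[ 0.53002916 -0.13866295  0.14770912]
foot [ 0.53185348 -0.13572558  0.11200912] jaws [ 0.53246967 -0.14012898  0.104     ] axis proj [[322.82059253 267.26563478]] crop (324.6, 273.2)
hexvert pred crop [(np.float64(289.1029626704335), np.float64(261.32817391690594)), (np.float64(289.01080879491275), np.float64(254.42062622041107))]
[306.25134055 322.46683481]
[296.51412488 191.99155558]
[324.42942923 568.10748706]
```

View pics/s6.png

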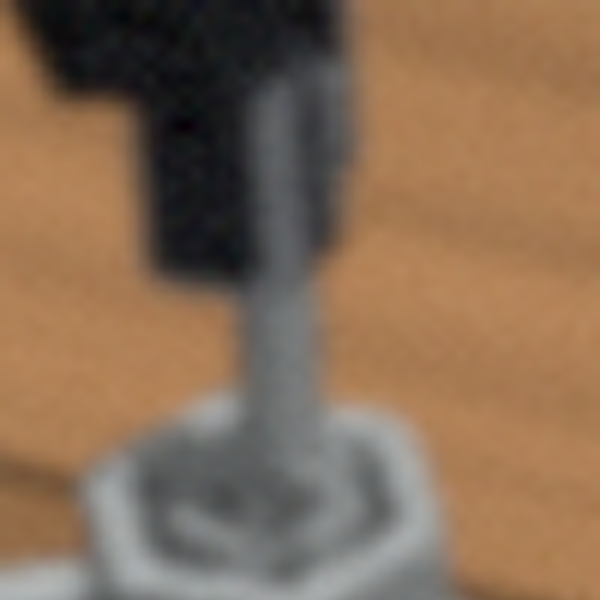

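```bash
python3 -m handwheel '[[1,0,0,-0.001,0],[1,0,0,-0.001,0],[1,0,0,-0.001,0]]'
python3 - <<'E'
from h import *
import pickle
o=get_obs();e=o['ee_pos'];print(e)
w=viewer.camera('wrist');w={k:w[k] for k in w};pickle.dump((e,w),open('w6.pkl','wb'))
print(get_obs()['ee_pos'],w['origin'])
cv2.imwrite('pics/w6.png',cv2.resize(w['color'][215:335,265:385],(600,600),interpolation=cv2.INTER_CUBIC))
E
```

```text
time: 6.35
ee_pos: [0.5304, -0.139, 0.1472]
tcp_rot: [179.8, 0.1, 9.3]
wrist_force: [0.1, -0.8, -0.5]
opening: 0.019
[ 0.5303555  -0.13902544  0.14724125]
[ 0.53032222 -0.13899793  0.147153  ] [ 0.51838653 -0.06624534  0.2890482 ]
```

View pics/w6.png

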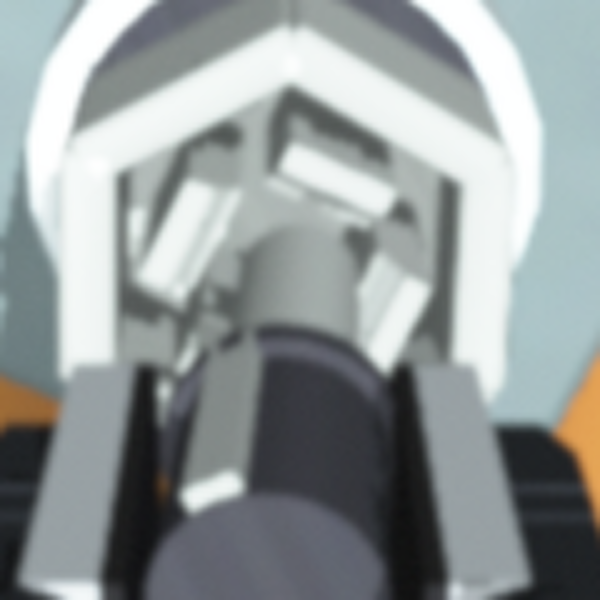

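```bash
python3 - <<'E'
from h import *
import pickle
e,w=pickle.load(open('w6.pkl','rb'))
f=lambda a:((a[0]+.5)/5-.5+265,(a[1]+.5)/5-.5+215)
P=lambda a,z:np.round(onz(w,f(a),z),4)[:2]
print('foot',P((301.5,282),e[2]-.0357),'farshankedge',P((301.5,228),e[2]-.0357+.001))
print('vertex outer',P((290,28),.102),'inner',P((290,90),.102),'left vertices',P((75,150),.102),'rightv',P((505,158),.102),'L',P((60,370),.102),'R',P((500,395),.102))
print('inner l/r',P((115,190),.102),P((460,190),.102))
print('jawtop corners',[P(a,.104) for a in((290,142),(398,190),(385,212),(278,168))])
print('jawleft corners',[P(a,.104) for a in((192,180),(240,192),(180,302),(138,280))])
print('jawright',[P(a,.104) for a in((382,250),(430,285),(385,375))])
print('ring top',P((290,-25),.08))
E
```

```text
foot [ 0.5322 -0.1361] farshankedge [ 0.5311 -0.1301]
vertex outer [ 0.5272 -0.1128] inner [ 0.5282 -0.1193] left vertices [ 0.5074 -0.1293] rightv [ 0.5514 -0.1229] L [ 0.5091 -0.1541] R [ 0.5561 -0.1492]
inner l/r [ 0.5121 -0.1329] [ 0.5474 -0.1271]
jawtop corners [array([ 0.529 , -0.1242]), array([ 0.5408, -0.1275]), array([ 0.54, -0.13]), array([ 0.5283, -0.1271])]
jawleft corners [array([ 0.5198, -0.1298]), array([ 0.5249, -0.1303]), array([ 0.5206, -0.1434]), array([ 0.5159, -0.1416])]
jawright [array([ 0.5404, -0.1342]), array([ 0.546 , -0.1372]), array([ 0.5432, -0.1481])]
ring top [ 0.5272 -0.1123]
```

Both the close wrist view (foot 3 mm too far in +y relative to the jaw centre) and the scene view (shank about 23 crop px right of centre) agree. I shift y by -3 mm and descend.

```bash
python3 -m handwheel '[[1,-0.0005,-0.0015,0,0],[1,-0.0005,-0.003,0,0],[1,-0.0005,-0.003,-0.002,0],[1,-0.0005,-0.003,-0.004,0],[1,-0.0005,-0.003,-0.005,0]]' 30
python3 - <<'E'
from h import *
import pickle
e=get_obs()['ee_pos']
w=viewer.camera('wrist')
print(e);cv2.imwrite('pics/w7.png',cv2.resize(w['color'][215:335,265:385],(600,600),interpolation=cv2.INTER_CUBIC))
s=viewer.camera('scene');cv2.imwrite('pics/s7.png',cv2.resize(s['color'][160:220,230:290],(600,600),interpolation=cv2.INTER_CUBIC))
E
```

```text
time: 6.9
ee_pos: [0.5297, -0.142, 0.1418]
tcp_rot: [179.9, 0.1, 9.3]
wrist_force: [0.3, 0.6, -0.7]
opening: 0.0186
[ 0.52970754 -0.14197632  0.14177843]
```

View pics/w7.png

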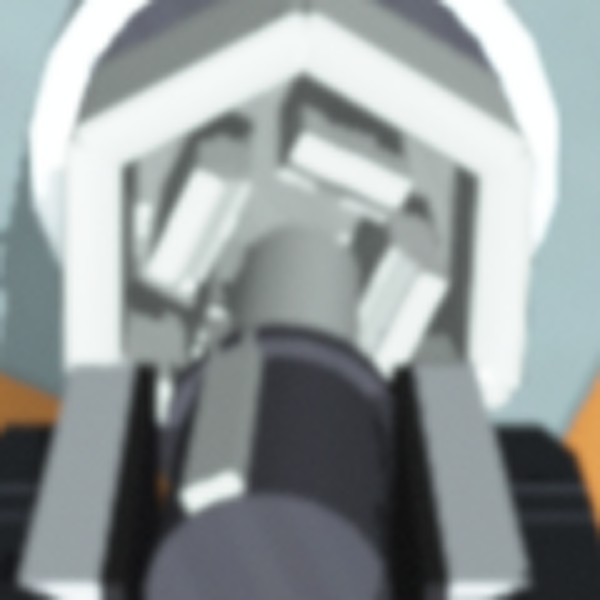

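View pics/s7.png

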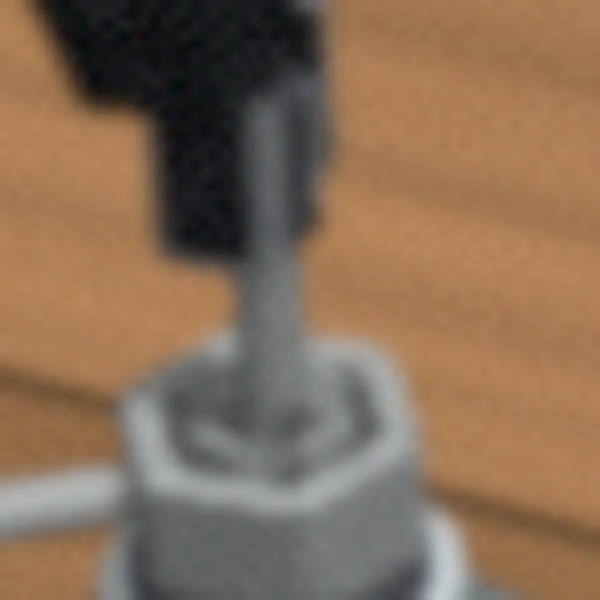

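Centred in both views. I descend gently, watching the force.

```bash
python3 -m handwheel '[[1,0,0,-0.001,0],[1,0,0,-0.002,0],[1,0,0,-0.003,0],[1,0,0,-0.004,0],[1,0,0,-0.005,0]]'; python3 -m handwheel '[[1,0,0,-0.001,0],[1,0,0,-0.002,0],[1,0,0,-0.003,0]]'
```

```text
time: 7.5
ee_pos: [0.5297, -0.1419, 0.1368]
tcp_rot: [179.9, 0.1, 9.3]
wrist_force: [0.7, 0.6, -1.1]
opening: 0.0188
time: 7.8
ee_pos: [0.5297, -0.1419, 0.1337]
tcp_rot: [179.9, 0.1, 9.3]
wrist_force: [0.5, -0.0, -0.8]
opening: 0.019
```

```bash
python3 -m handwheel '[[1,0,0,-0.001,0],[1,0,0,-0.002,0],[1,0,0,-0.003,0],[1,0,0,-0.004,0],[1,0,0,-0.004,0]]'; python3 -m handwheel '[[1,0,0,-0.001,0],[1,0,0,-0.002,0],[1,0,0,-0.003,0],[1,0,0,-0.004,0]]'
```

```text
time: 8.3
ee_pos: [0.5296, -0.1419, 0.1295]
tcp_rot: [179.9, 0.1, 9.3]
wrist_force: [-0.5, 0.6, -1.0]
opening: 0.0189
time: 8.7
ee_pos: [0.5296, -0.1419, 0.1254]
tcp_rot: [179.9, 0.1, 9.3]
wrist_force: [0.7, -0.0, -0.7]
opening: 0.0188
```

```bash
python3 -m handwheel '[[1,0,0,-0.001,0],[1,0,0,-0.002,0],[1,0,0,-0.003,0],[1,0,0,-0.004,0]]'; python3 -m handwheel '[[1,0,0,-0.001,0],[1,0,0,-0.002,0],[1,0,0,-0.003,0],[1,0,0,-0.004,0]]'
```

```text
time: 9.1
ee_pos: [0.5296, -0.1419, 0.1213]
tcp_rot: [179.9, 0.1, 9.3]
wrist_force: [-0.2, 0.1, -1.0]
opening: 0.0191
time: 9.5
ee_pos: [0.5296, -0.1419, 0.1172]
tcp_rot: [179.9, 0.1, 9.3]
wrist_force: [-0.5, -0.5, -0.3]
opening: 0.0189
```

```bash
python3 -m handwheel '[[1,0,0,-0.001,0],[1,0,0,-0.002,0],[1,0,0,-0.003,0],[1,0,0,-0.004,0]]'; python3 -m handwheel '[[1,0,0,-0.001,0],[1,0,0,-0.002,0],[1,0,0,-0.002,0]]'
```

```text
time: 9.9
ee_pos: [0.5296, -0.1419, 0.1132]
tcp_rot: [179.9, 0.1, 9.3]
wrist_force: [0.5, -1.1, -0.8]
opening: 0.019
time: 10.2
ee_pos: [0.5295, -0.1419, 0.111]
tcp_rot: [179.9, 0.1, 9.3]
wrist_force: [-0.2, 0.5, -0.8]
opening: 0.0185
```

```bash
python3 -m handwheel '[[1,0,0,-0.0005,0],[1,0,0,-0.001,0],[1,0,0,-0.001,0]]'
```

```text
time: 10.5
ee_pos: [0.5295, -0.1419, 0.1099]
tcp_rot: [179.9, 0.1, 9.3]
wrist_force: [0.1, 0.1, -0.8]
opening: 0.0189
```

```bash
python3 -m handwheel '[[1,0,0,-0.0005,0],[1,0,0,-0.001,0]]'; python3 -m handwheel '[[1,0,0,-0.0005,0],[1,0,0,-0.0005,0]]'
```

```text
time: 10.7
ee_pos: [0.5295, -0.1419, 0.1089]
tcp_rot: [179.9, 0.1, 9.3]
wrist_force: [-0.0, -0.4, -1.0]
opening: 0.0188
time: 10.9
ee_pos: [0.5295, -0.1419, 0.1083]
tcp_rot: [179.9, 0.1, 9.3]
wrist_force: [-0.3, 0.9, -2.3]
opening: 0.0187
```

```bash
python3 -m handwheel '[[1,0,0,-0.0005,0],[1,0,0,-0.0005,0]]'
```

```text
time: 11.1
ee_pos: [0.5294, -0.1419, 0.1077]
tcp_rot: [179.9, 0.1, 9.3]
wrist_force: [-0.1, -0.1, -0.1]
opening: 0.0186
```

```bash
python3 -m handwheel '[[1,0,0,-0.0004,0],[1,0,0,-0.0004,0]]'
```

```text
time: 11.3
ee_pos: [0.5295, -0.1419, 0.1075]
tcp_rot: [179.9, 0.1, 9.3]
wrist_force: [0.1, -0.1, 0.6]
opening: 0.0189
```

```bash
python3 -m handwheel '[[1,0,0,-0.0004,0],[1,0,0,-0.0004,0]]'
```

```text
time: 11.5
ee_pos: [0.5296, -0.1419, 0.1074]
tcp_rot: [179.8, 0.1, 9.3]
wrist_force: [-0.3, 0.1, 3.4]
opening: 0.0188
```

Contact at 0.1075, as expected for fully home. I release.

```bash
python3 -m handwheel '[[0.75,0,0,0,0],[0.7,0,0,0,0],[0.6,0,0,0,0],[0.5,0,0,0,0],[0.5,0,0,0,0]]'
python3 - <<'E'
from h import *
w=viewer.camera('wrist');cv2.imwrite('pics/w8.png',w['color'])
s=viewer.camera('scene');cv2.imwrite('pics/s8.png',cv2.resize(s['color'][160:230,220:290],(600,600),interpolation=cv2.INTER_CUBIC))
E
```

```text
time: 12.0
ee_pos: [0.5296, -0.1419, 0.1073]
tcp_rot: [179.9, 0.1, 9.3]
wrist_force: [0.1, 0.7, 0.5]
opening: 0.0424
```

View pics/w8.png

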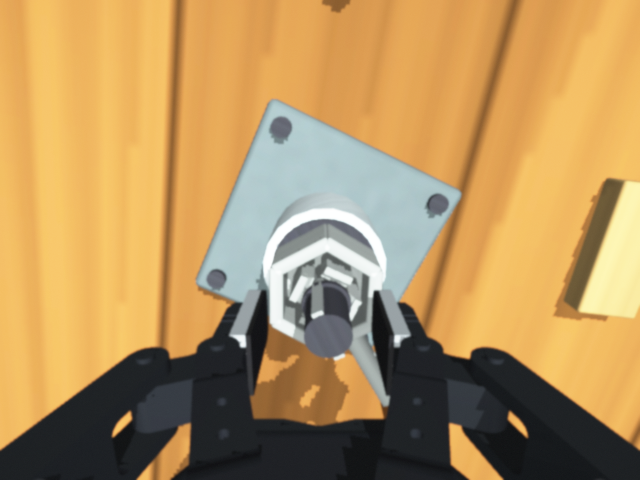

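View pics/s8.png

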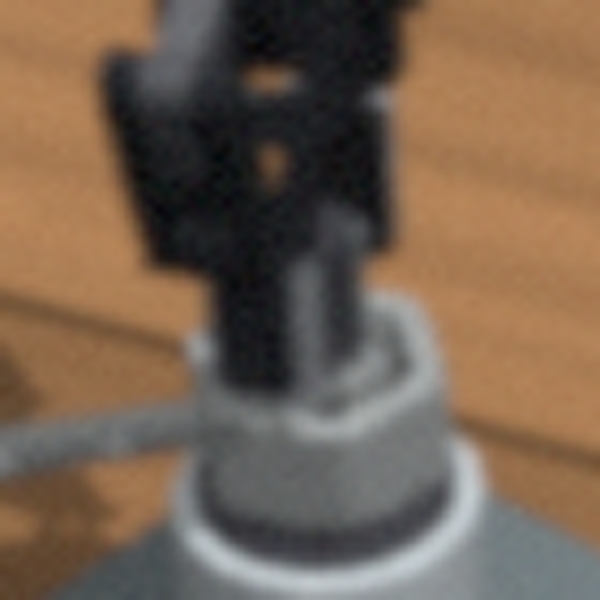

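Released, and the bit stands in the collet. I go straight up and check.

```bash
python3 -m handwheel '[[0.5,0,0,0.01,0],[0.5,0,0,0.025,0],[0.5,0,0,0.05,0],[0.5,0,0,0.08,0],[0.5,0,0,0.1,0]]'
python3 - <<'E'
from h import *
import pickle
w=viewer.camera('wrist');cv2.imwrite('pics/w9.png',cv2.resize(w['color'][150:390,200:440],(600,600),interpolation=cv2.INTER_CUBIC))
print(w['origin'],proj(w,[[.5315,-.139,.134],[.5315,-.139,.104]]))
t=viewer.camera('top')
s=viewer.camera('scene');cv2.imwrite('pics/s9.png',cv2.resize(s['color'][160:230,205:285],(640,560),interpolation=cv2.INTER_CUBIC))
E
```

```text
time: 12.6
ee_pos: [0.53, -0.142, 0.2111]
tcp_rot: [179.8, -0.1, 9.3]
wrist_force: [0.0, -0.3, 0.6]
opening: 0.0423
[ 0.51767956 -0.06916763  0.35277682] [[323.42372759 245.03977172]
 [323.00151862 231.39151897]]
```

View pics/w9.png

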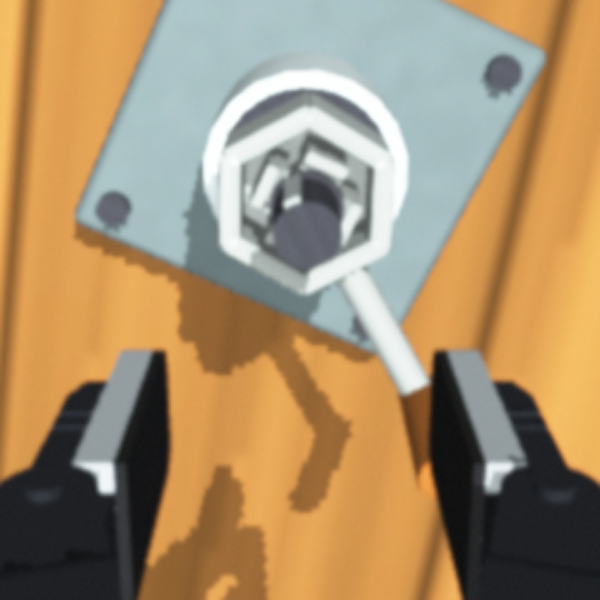

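View pics/s9.png

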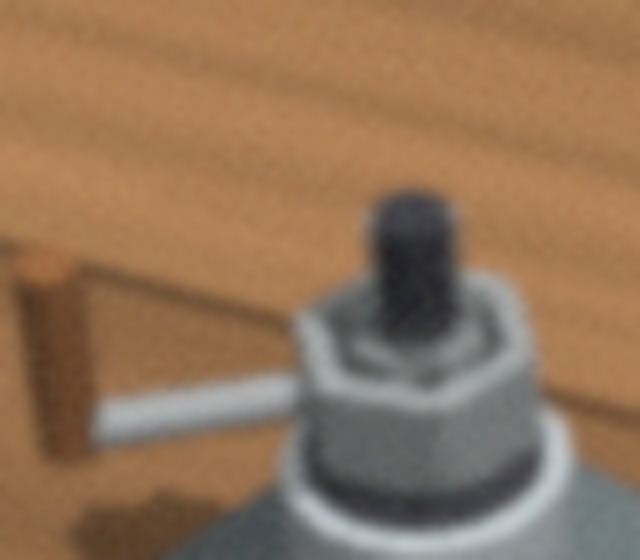

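The bit stands upright in the collet, seated. Next I take a straddling pose over the post, with tool x tangential (yaw about 38°).

```bash
python3 -m handwheel '[[0.6,0.012,-0.014,0,7],[0.6,0.024,-0.028,0,14],[0.6,0.036,-0.042,0,21],[0.6,0.047,-0.055,0,28],[0.6,0.047,-0.055,0,28]]'
python3 - <<'E'
from h import *
o=get_obs();e=o['ee_pos'];print(e,o['tcp_rot'],o['opening'],o['q'])
w=viewer.camera('wrist');cv2.imwrite('pics/w10.png',w['color']);print(proj(w,[[.5762,-.1975,.135],[e[0],e[1],.135],[.5315,-.139,.134]]))
print('post',onz(w,(319,300),.135))
import pickle;pickle.dump((e,dict(w)),open('w10.pkl','wb'))
E
```

```text
time: 13.25
ee_pos: [0.5778, -0.1982, 0.2085]
tcp_rot: [179.8, -0.0, 37.4]
wrist_force: [0.2, 0.9, -0.2]
opening: 0.0339
[ 0.57775179 -0.19818364  0.20851525] [ 1.79841694e+02 -3.05343232e-02  3.73931424e+01] 0.03392783465351528 [-1.89041449e+01  1.29503382e+01  1.65275024e+01  9.34285222e+01
 -6.24389117e-02  3.37026739e+01]
[[318.51881419 249.34398506]
 [319.88793448 251.70095819]
 [318.46881557 120.17149431]]
post [ 0.59659337 -0.22371848  0.135     ]
```

View pics/w10.png

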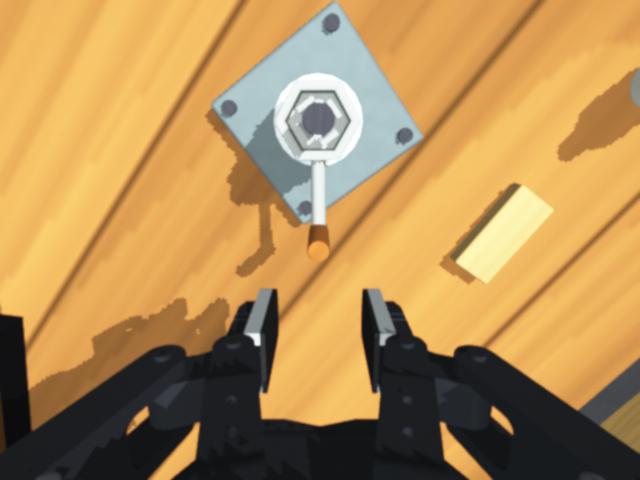

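The post (318,250) and the bit (318,120) sit exactly where predicted. I descend astride the post.

```bash
python3 -m handwheel '[[0.6,-0.0015,0.001,-0.03,0],[0.6,-0.0015,0.001,-0.06,0],[0.6,-0.0015,0.001,-0.09,0],[0.6,-0.0015,0.001,-0.105,0],[0.6,-0.0015,0.001,-0.107,0]]' 30;python3 -m handwheel '[[0.6,0,0,0,0]]'
cat > plan.py <<'E'
# prints reading: angle/radius of TCP about axis, tangential (cw) and radial wrist force, and next shifts
from h import *
import sys
C=np.array([.5315,-.139])
o=get_obs();e=o['ee_pos'];r=e[:2]-C;phi=np.arctan2(r[1],r[0]);R_=np.hypot(*r)
tg=np.array([np.sin(phi),-np.cos(phi)]);f=o['wrist_force']
print('t',round(o['time'],2),'phi',round(phi,4),'R',round(R_,4),'Fopp',round(-f[:2]@tg,2),'Frad',round(f[:2]@r/R_,2),'fz',round(f[2],2),'yaw',round(o['tcp_rot'][2],2),'yaw*',round(np.degrees(phi)+90,2),'open',round(o['opening'],4),'z',round(e[2],4))
for d in [float(a) for a in sys.argv[1:]]:
    p=phi-d; n=C+.075*np.array([np.cos(p),np.sin(p)]); print(d,np.round(n-e[:2],4),round(np.degrees(p)+90-o['tcp_rot'][2],1))
E
python3 plan.py 0.05 0.1 .15 .2 .25
```

```text
time: 13.8
ee_pos: [0.5744, -0.1956, 0.1]
tcp_rot: [-180.0, 0.1, 37.1]
wrist_force: [-0.5, 0.2, 0.1]
opening: 0.0343
time: 13.9
ee_pos: [0.5745, -0.1954, 0.1011]
tcp_rot: [180.0, 0.0, 37.0]
wrist_force: [0.0, 0.7, -0.1]
opening: 0.0341
t 13.9 phi -0.9194 R 0.0709 Fopp 0.43 Frad -0.5 fz -0.12 yaw 37.02 yaw* 37.32 open 0.0341 z 0.1011
0.05 [-0.0006 -0.0054] -2.6
0.1 [-0.0037 -0.0075] -5.4
0.15 [-0.007  -0.0094] -8.3
0.2 [-0.0103 -0.0111] -11.2
0.25 [-0.0137 -0.0126] -14.0
```

```bash
python3 -m handwheel '[[0.6,-0.0006,-0.0054,0,-2.6],[0.6,-0.0037,-0.0075,0,-5.4],[0.6,-0.0053,-0.0085,0,-6.8]]' >/dev/null; python3 plan.py .02 .04 .06 .08
```

```text
t 14.2 phi -1.0403 R 0.0757 Fopp 0.13 Frad 0.39 fz -0.18 yaw 30.08 yaw* 30.4 open 0.0339 z 0.103
0.02 [-0.0016 -0.0002] -0.8
0.04 [-0.0029 -0.0009] -2.0
0.06 [-0.0043 -0.0016] -3.1
0.08 [-0.0056 -0.0023] -4.3
```

```bash
python3 -m handwheel '[[0.6,-0.0016,-0.0002,-0.002,-0.8],[0.6,-0.0029,-0.0009,-0.002,-2.0],[0.6,-0.0043,-0.0016,-0.002,-3.1],[0.6,-0.0056,-0.0023,-0.002,-4.3]]' >/dev/null; python3 plan.py .02 .04 .06 .08
```

```text
t 14.6 phi -1.096 R 0.0752 Fopp 8.38 Frad -0.09 fz 2.29 yaw 25.79 yaw* 27.2 open 0.0341 z 0.1024
0.02 [-0.0014 -0.0005] 0.3
0.04 [-0.0028 -0.0012] -0.9
0.06 [-0.0041 -0.0018] -2.0
0.08 [-0.0055 -0.0024] -3.2
```

```bash
python3 -m handwheel '[[0.6,-0.0014,-0.0005,0,0.3],[0.6,-0.0028,-0.0012,0,-0.9],[0.6,-0.0041,-0.0018,0,-2.0],[0.6,-0.0055,-0.0024,0,-3.2]]' >/dev/null; python3 plan.py .02 .04 .06 .08
```

```text
t 15.0 phi -1.1555 R 0.075 Fopp 8.0 Frad 0.35 fz -2.48 yaw 22.59 yaw* 23.8 open 0.0341 z 0.1029
0.02 [-0.0014 -0.0005] 0.1
0.04 [-0.0028 -0.0011] -1.1
0.06 [-0.0042 -0.0016] -2.2
0.08 [-0.0056 -0.0022] -3.4
```

```bash
python3 -m handwheel '[[0.6,-0.0014,-0.0005,0,0.1],[0.6,-0.0028,-0.0011,0,-1.1],[0.6,-0.0042,-0.0016,0,-2.2],[0.6,-0.0056,-0.0022,0,-3.4]]' >/dev/null; python3 plan.py;  python3 -m handwheel '[[0.6,-0.0014,-0.0004,0,-1],[0.6,-0.0028,-0.0008,0,-2],[0.6,-0.0042,-0.0012,0,-3],[0.6,-0.0057,-0.0017,0,-4]]' >/dev/null; python3 plan.py .02 .04 .06 .08
```

```text
t 15.4 phi -1.217 R 0.075 Fopp 8.42 Frad 0.91 fz -5.19 yaw 19.19 yaw* 20.27 open 0.0341 z 0.1031
t 15.8 phi -1.2789 R 0.0749 Fopp 9.34 Frad 1.36 fz -5.32 yaw 15.18 yaw* 16.72 open 0.0339 z 0.1031
0.02 [-0.0014 -0.0005] 0.4
0.04 [-0.0029 -0.0009] -0.8
0.06 [-0.0043 -0.0013] -1.9
0.08 [-0.0058 -0.0016] -3.0
```

```bash
python3 -m handwheel '[[0.6,-0.0014,-0.0005,-0.0005,0.4],[0.6,-0.0029,-0.0009,-0.0007,-0.8],[0.6,-0.0043,-0.0013,-0.001,-1.9]]' >/dev/null; python3 plan.py .02 .04 .06 .08
```

```text
t 16.1 phi -1.3176 R 0.0751 Fopp 7.63 Frad 0.55 fz -0.25 yaw 13.28 yaw* 14.51 open 0.0341 z 0.1029
0.02 [-0.0015 -0.0002] 0.1
0.04 [-0.003  -0.0006] -1.1
0.06 [-0.0044 -0.0009] -2.2
0.08 [-0.0059 -0.0011] -3.4
```

```bash
python3 -m handwheel '[[0.6,-0.0015,-0.0003,0,0],[0.6,-0.003,-0.0006,-0.0003,-1.1],[0.6,-0.0044,-0.0009,-0.0005,-2.2],[0.6,-0.0059,-0.0011,-0.0005,-3.4]]' >/dev/null; python3 plan.py;python3 -m handwheel '[[0.6,-0.0015,-0.0002,0,0],[0.6,-0.003,-0.0004,-0.0003,-1.1],[0.6,-0.0044,-0.0006,-0.0005,-2.2],[0.6,-0.0059,-0.0008,-0.0005,-3.4]]' >/dev/null; python3 plan.py .02 .04 .06 .08
```

```text
t 16.5 phi -1.3764 R 0.0751 Fopp 7.35 Frad 1.51 fz -2.17 yaw 9.86 yaw* 11.14 open 0.0341 z 0.1031
t 16.9 phi -1.4351 R 0.075 Fopp 8.72 Frad 1.1 fz -1.82 yaw 6.45 yaw* 7.78 open 0.0344 z 0.1033
0.02 [-0.0015 -0.0001] 0.2
0.04 [-0.003  -0.0003] -1.0
0.06 [-0.0045 -0.0004] -2.1
0.08 [-0.006  -0.0005] -3.3
```

```bash
python3 -m handwheel '[[0.6,-0.0015,-0.0001,0,0],[0.6,-0.003,-0.0003,-0.0003,-1.1],[0.6,-0.0045,-0.0004,-0.0007,-2.2],[0.6,-0.006,-0.0005,-0.0007,-3.4]]' >/dev/null; python3 plan.py .02 .04 .06 .08
```

```text
t 17.3 phi -1.4933 R 0.075 Fopp 7.53 Frad 0.76 fz -1.39 yaw 3.03 yaw* 4.44 open 0.0339 z 0.1035
0.02 [-0.0015 -0.0001] 0.3
0.04 [-0.003  -0.0002] -0.9
0.06 [-0.0045 -0.0002] -2.0
0.08 [-0.006  -0.0002] -3.2
```

```bash
python3 -m handwheel '[[0.6,-0.0015,0.0001,0,0],[0.6,-0.003,0.0001,-0.0003,-1.1],[0.6,-0.0045,0.0001,-0.0007,-2.2],[0.6,-0.006,0.0001,-0.0007,-3.4]]' >/dev/null; python3 plan.py .02 .04 .06 .08
```

```text
t 17.7 phi -1.5507 R 0.0749 Fopp 7.58 Frad 0.59 fz -1.4 yaw -0.39 yaw* 1.15 open 0.0341 z 0.1038
0.02 [-0.0015 -0.0002] 0.4
0.04 [-0.003  -0.0001] -0.7
0.06 [-0.0045 -0.0001] -1.9
0.08 [-0.006 -0.   ] -3.0
```

```bash
python3 -m handwheel '[[0.6,-0.0015,0.0001,0,0],[0.6,-0.003,0.0002,-0.0005,-1],[0.6,-0.0045,0.0003,-0.001,-2],[0.6,-0.006,0.0004,-0.001,-3]]' >/dev/null; python3 plan.py .02 .04 .06 .08
```

```text
t 18.1 phi -1.6059 R 0.0748 Fopp 9.04 Frad 1.65 fz -0.39 yaw -3.41 yaw* -2.01 open 0.0342 z 0.1041
0.02 [-0.0015 -0.0001] 0.3
0.04 [-0.003  0.   ] -0.9
0.06 [-0.0045  0.0001] -2.0
0.08 [-0.006   0.0003] -3.2
```

```bash
python3 -m handwheel '[[0.6,-0.0015,0.0001,0,0],[0.6,-0.003,0.0003,-0.0005,-1],[0.6,-0.0045,0.0005,-0.001,-2],[0.6,-0.006,0.0006,-0.001,-3]]' >/dev/null; python3 plan.py .02 .04 .06 .08
```

```text
t 18.5 phi -1.6599 R 0.0749 Fopp 7.96 Frad 0.24 fz 0.83 yaw -6.44 yaw* -5.11 open 0.035 z 0.1045
0.02 [-0.0015  0.    ] 0.2
0.04 [-0.003   0.0002] -1.0
0.06 [-0.0045  0.0004] -2.1
0.08 [-0.006   0.0007] -3.3
```

```bash
cat > rd.py <<'E'
from h import *
C=np.array([.5315,-.139]);L=[]
for i in range(7):
    o=get_obs();e=o['ee_pos'];r=e[:2]-C;phi=np.arctan2(r[1],r[0]);f=o['wrist_force']
    L.append([phi,-f[:2]@[np.sin(phi),-np.cos(phi)],f[:2]@r/np.hypot(*r),f[2],o['opening']*1e3])
    viewer.camera('top')
print(np.round(np.array(L).T,3)[1].tolist(),np.round(np.mean(L,0),3),np.round(L[0][0]-L[-1][0],4))
E
python3 rd.py
python3 -m handwheel '[[0.6,-0.0015,0.0001,0,0],[0.6,-0.003,0.0003,-0.0005,-1],[0.6,-0.0045,0.0005,-0.001,-2],[0.6,-0.006,0.0007,-0.001,-3]]' >/dev/null; python3 plan.py; python3 rd.py; python3 plan.py .02 .04 .06 .08
```

```text
[7.962, 7.794, 7.814, 6.848, 6.893, 6.473, 7.073] [-1.663  7.265  1.249  1.125 34.262] 0.0031
t 19.25 phi -1.7177 R 0.0751 Fopp 8.69 Frad 0.03 fz 1.01 yaw -9.43 yaw* -8.42 open 0.0343 z 0.105
[8.687, 7.61, 6.733, 6.704, 6.332, 6.759, 6.824] [-1.721  7.093  0.141  1.289 34.2  ] 0.0036
t 19.6 phi -1.7211 R 0.0752 Fopp 6.11 Frad 0.24 fz 1.5 yaw -9.4 yaw* -8.61 open 0.0342 z 0.1049
0.02 [-0.0015  0.0004] -0.4
0.04 [-0.0029  0.0007] -1.5
0.06 [-0.0044  0.001 ] -2.7
0.08 [-0.0059  0.0013] -3.8
```

```bash
sed -i 's/np.round(np.mean(L,0),3)/"SETTLED",np.round(np.mean(L[2:],0),3)/' rd.py
python3 -m handwheel '[[0.6,-0.0015,0.0003,0,-0.5],[0.6,-0.0029,0.0006,-0.0005,-1.5],[0.6,-0.0044,0.001,-0.001,-2.7],[0.6,-0.0059,0.0013,-0.001,-3.8]]' >/dev/null; python3 rd.py; python3 -m handwheel '[[0.6,-0.0015,0.0004,0,-0.5],[0.6,-0.0029,0.0008,-0.0005,-1.5],[0.6,-0.0044,0.0012,-0.001,-2.7],[0.6,-0.0059,0.0016,-0.001,-3.8]]' >/dev/null; python3 rd.py; python3 plan.py .02 .04 .06 .08
```

```text
[8.315, 8.344, 7.507, 6.682, 7.819, 6.007, 5.492] SETTLED [-1.778  6.701  0.359  1.019 34.233] 0.0027
[10.431, 8.776, 7.656, 7.523, 8.353, 7.431, 6.867] SETTLED [-1.8340e+00  7.5660e+00 -3.1000e-02  6.8700e-01  3.4196e+01] 0.0032
t 21.1 phi -1.8338 R 0.075 Fopp 7.73 Frad -0.63 fz 2.12 yaw -16.98 yaw* -15.07 open 0.0342 z 0.1059
0.02 [-0.0015  0.0004] 0.8
0.04 [-0.0029  0.0008] -0.4
0.06 [-0.0043  0.0013] -1.5
0.08 [-0.0057  0.0018] -2.7
```

```bash
python3 -m handwheel '[[0.6,-0.0015,0.0004,0,0],[0.6,-0.0029,0.0008,-0.0005,-0.5],[0.6,-0.0043,0.0013,-0.001,-1.5],[0.6,-0.0057,0.0018,-0.001,-2.7]]' >/dev/null; python3 rd.py;  python3 plan.py .02 .04 .06 .08
```

```text
[10.638, 9.295, 9.081, 8.381, 8.389, 8.209, 8.373] SETTLED [-1.886  8.486  0.614  0.307 34.24 ] 0.0026
t 21.85 phi -1.8856 R 0.075 Fopp 8.15 Frad 0.78 fz -0.33 yaw -19.68 yaw* -18.04 open 0.0343 z 0.1065
0.02 [-0.0014  0.0005] 0.5
0.04 [-0.0028  0.001 ] -0.6
0.06 [-0.0042  0.0015] -1.8
0.08 [-0.0056  0.0021] -2.9
```

It has started stiffening: baseline 6.7 N, first contact at about phi -1.78, so the target is phi ≈ -2.005 and a settled force of about 10.3 N.

```bash
python3 -m handwheel '[[0.6,-0.0014,0.0005,0,0],[0.6,-0.0028,0.001,-0.0005,-0.7],[0.6,-0.0042,0.0015,-0.001,-1.8],[0.6,-0.0056,0.0021,-0.001,-2.9]]' >/dev/null; python3 rd.py;  python3 plan.py .02 .04 .06 .08
```

```text
[11.372, 10.624, 9.046, 9.217, 8.837, 8.896, 9.717] SETTLED [-1.9360e+00  9.1430e+00  5.3400e-01 -1.7000e-02  3.4177e+01] 0.0024
t 22.6 phi -1.9363 R 0.075 Fopp 9.15 Frad 0.47 fz 0.77 yaw -22.58 yaw* -20.94 open 0.0341 z 0.107
0.02 [-0.0014  0.0006] 0.5
0.04 [-0.0028  0.0012] -0.7
0.06 [-0.0041  0.0018] -1.8
0.08 [-0.0055  0.0024] -2.9
```

```bash
python3 -m handwheel '[[0.6,-0.0014,0.0006,0,0],[0.6,-0.0028,0.0012,-0.0005,-0.7],[0.6,-0.0041,0.0018,-0.001,-1.8],[0.6,-0.0055,0.0024,-0.001,-2.9]]' >/dev/null; python3 rd.py;  python3 plan.py .02 .04 .06 .08
```

```text
[11.962, 11.12, 10.437, 10.99, 10.531, 9.879, 10.915] SETTLED [-1.986 10.55   0.744 -0.308 33.998] 0.0028
t 23.35 phi -1.9854 R 0.075 Fopp 9.59 Frad 0.58 fz 0.5 yaw -25.49 yaw* -23.76 open 0.0341 z 0.1076
0.02 [-0.0014  0.0006] 0.6
0.04 [-0.0027  0.0012] -0.6
0.06 [-0.0041  0.0019] -1.7
0.08 [-0.0054  0.0026] -2.8
```

The settled force is 10.55 N, 1.56 times the 6.75 N free drag and about 0.2 rad past contact, so I stop here. I back off to mid-gap and lift.

```bash
python3 -m handwheel '[[0.6,0.003,-0.0014,0,0],[0.6,0.006,-0.0027,0,0],[0.6,0.009,-0.004,0,0],[0.6,0.009,-0.004,0,0]]'; python3 -m handwheel '[[0.6,0,0,0.02,0],[0.6,0,0,0.05,0],[0.6,0,0,0.08,0],[0.6,0,0,0.1,0],[0.6,0,0,0.1,0]]'
python3 - <<'E'
from h import *
w=viewer.camera('wrist');cv2.imwrite('pics/w11.png',w['color'])
a=proj(w,[[.5315,-.139,.134],[.5315,-.139,.104]]);print(a)
s=viewer.camera('scene');cv2.imwrite('pics/s11.png',cv2.resize(s['color'][160:230,205:285],(640,560),interpolation=cv2.INTER_CUBIC))
cv2.imwrite('pics/s11f.png',s['color'])
E
```

```text
time: 23.75
ee_pos: [0.5104, -0.2116, 0.1074]
tcp_rot: [179.3, -4.0, -25.5]
wrist_force: [-0.6, 0.4, 0.9]
opening: 0.0342
time: 24.25
ee_pos: [0.5113, -0.212, 0.2106]
tcp_rot: [179.3, -4.3, -25.5]
wrist_force: [-0.6, 0.5, 0.1]
opening: 0.0342
[[285.76326528 118.91660389]
 [286.28752854 118.83993581]]
```

View pics/w11.png

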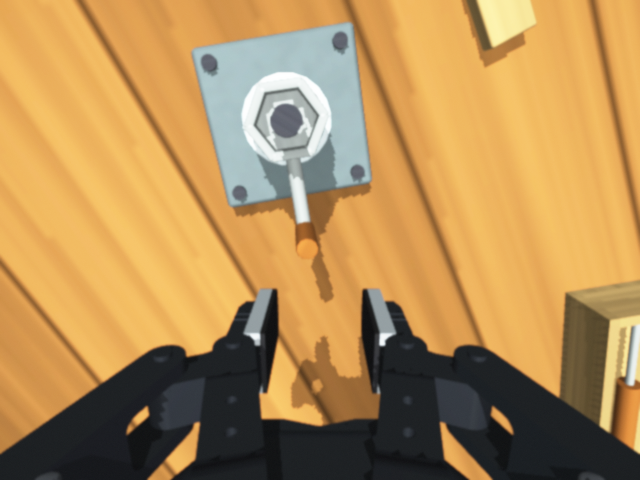

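View pics/s11.png

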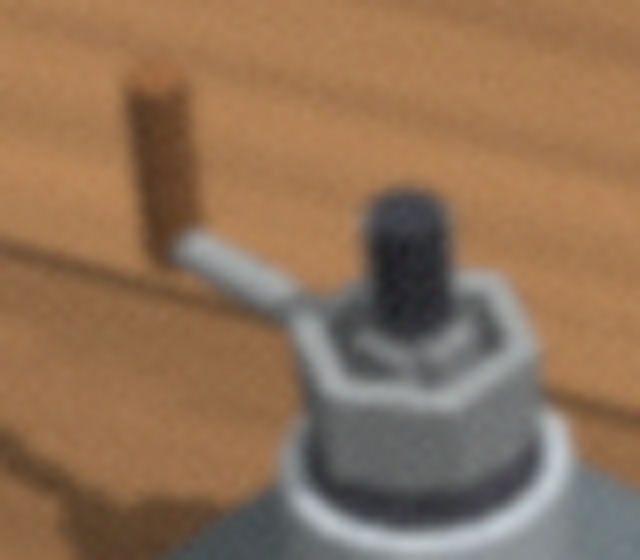

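View pics/s11f.png

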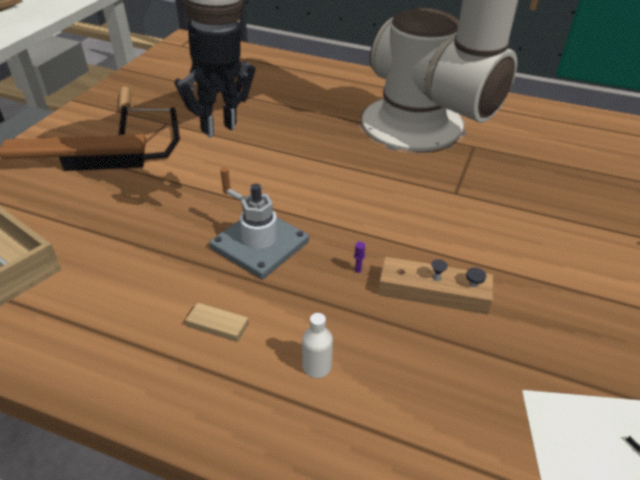

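The wrist picture shows the bit centred at (287,120), against a prediction of (286,119) for an upright bit. The post is at (306,247), clear of the open fingers. In the scene picture the glue, offcut, purple dummy and the other two bits are unmoved. I hand in.

```bash
python3 -m handwheel '[[0.6,0,0,0.01,0],[0.6,0,0,0.02,0],[0.6,0,0,0.02,0]]'; python3 - <<'E'
from h import *
from workcell import job_done
w=viewer.camera('wrist')
print(get_obs()['time'],get_obs()['wrist_force'])
print(job_done())
E
```

```text
time: 24.65
ee_pos: [0.5108, -0.2118, 0.2286]
tcp_rot: [179.3, -4.1, -25.5]
wrist_force: [0.2, 0.9, 0.6]
opening: 0.0339
24.7 [0.24267349 0.38329298 0.2830225 ]
the job is handed in; nothing more can be done
None
```

I took the straight cutter out of the stand, set it home in the open collet and tightened the nut clockwise until it was firm. I handed the job in at about 24.7 s, well inside the 72 s limit; no verdict was reported.

- **Seating:** The shank slid in without measurable side load. The foot met the stop at the height expected for fully home, with a 3.4 N reading at the wrist just before I let go.
- **Tightening:** The settled push on the handle rose from a free drag of about 6.75 N to 10.55 N. That is 1.56 times the free drag, about 0.2 rad past first contact. I estimate roughly 22 N of grip per jaw, but jaw forces could not be measured directly.
- **Last pictures:** The cutter stands upright within about 1 pixel of the position predicted for the collet axis. The other two bits, the glue bottle, the offcut and the purple look-alike look unmoved, and the gripper was clear with about zero wrist force.

**Disagreements along the way:**
- The bit sat tilted about 3° in the gripper.
- The scene and wrist cameras differed by up to 4 mm on where the collet was. I went with the close wrist view, and the scene view then agreed on the centring.
- The force readings taken while moving were noisy at 7.4 to 9.3 N, so I relied on the settled averages.
- The tool had tilted about 4° by the end of the push.

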